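# Rack the cutting-wheel spindles under their drip pipes

## Task

Take both cutting-wheel spindles off their sloping drip stands and lay each on its own raised rest, the long axle on the wide rest and the short axle on the narrow one: level, seated in both V notches, with the wheel midway between the posts. Set them down gently, let go without letting them drop, and leave the glassware, the jar and the brush where they are.

Things in the scene. Friction and masses are not known exactly. Their poses are not given: they have to be found in the camera images.
- long_spindle: Loose: aluminium axle 210 mm long, 14 mm thick, with a grey stone wheel 84 mm in diameter, 18 mm thick, at its middle and a brass collar (19 mm across, 6 mm long) on each face of the wheel; about 0.32 kg. Origin: centre of wheel and axle (centre of mass); y runs along the axle, x and z turn as it rolls. Lies in long_stand at first. Pinched by the rim it can swing about the pads: grip firmly.
- short_spindle: Loose: aluminium axle 150 mm long, 14 mm thick, with a grey stone wheel 72 mm in diameter, 18 mm thick, at its middle and a brass collar (19 mm across, 6 mm long) on each face of the wheel; about 0.23 kg. Origin: centre of wheel and axle (centre of mass); y runs along the axle, x and z turn as it rolls. Lies in short_stand at first. Pinched by the rim it can swing about the pads: grip firmly.
- wide_rest: Fixed wide spindle rest for the long spindle: two posts (12 mm thick along y, 30 mm wide) at y = +-85 mm, each topped by a 90 degree V notch, open upward: lips 157 mm above the bench, 34 mm apart along x, notch plates 40 mm across. Origin on the bench midway between the posts; an axle lies along y; -x is the open front, towards the robot. Base plate 8 mm thick, x -35 to +90 mm.
- narrow_rest: Fixed narrow spindle rest for the short spindle: two posts (12 mm thick along y, 30 mm wide) at y = +-55 mm, each topped by a 90 degree V notch, open upward: lips 157 mm above the bench, 34 mm apart along x, notch plates 40 mm across. Origin on the bench midway between the posts; an axle lies along y; -x is the open front, towards the robot. Base plate 8 mm thick, x -35 to +90 mm.
- wide_rest_seat (a point): Point on wide_rest, 150 mm above its origin, midway between the posts: where the centre of a seated spindle lies. Axes as wide_rest.
- narrow_rest_seat (a point): Point on narrow_rest, 150 mm above its origin, midway between the posts: where the centre of a seated spindle lies. Axes as narrow_rest.
- wide_rest_pipe (a point): Middle of the copper water pipe (18 mm thick) fixed over wide_rest: 125 mm straight above the seat, along y to +-93 mm; there it turns back to x = +75 mm and goes down to the base. A brass nozzle 12 mm thick hangs 22 mm below this point. It leaves no room for a gripper straight above the notches: come from the front (-x), tool tilted 28 to 45 degrees.
- narrow_rest_pipe (a point): Middle of the copper water pipe (18 mm thick) fixed over narrow_rest: 125 mm straight above the seat, along y to +-63 mm; there it turns back to x = +75 mm and goes down to the base. A brass nozzle 12 mm thick hangs 22 mm below this point. It leaves no room for a gripper straight above the notches: come from the front (-x), tool tilted 28 to 45 degrees.
- long_stand: Fixed drip stand where the long spindle lies at first, sloping 0.5 rad with its +y end high, wheel centre 92 mm above the origin. Two V-notched posts 12 mm thick, 170 mm apart along the axle; notch lips 34 mm apart, 7 mm above the axle's axis; stop 30 mm wide, 8 mm thick at the low end, 10 mm above the axis. Origin on the bench under the middle; base 70 x 190 x 6 mm.
- short_stand: Fixed drip stand where the short spindle lies at first, sloping 0.5 rad with its -y end high, wheel centre 80 mm above the origin. Two V-notched posts 12 mm thick, 110 mm apart along the axle; notch lips 34 mm apart, 7 mm above the axle's axis; stop 30 mm wide, 8 mm thick at the low end, 10 mm above the axis. Origin on the bench under the middle; base 70 x 130 x 6 mm.
- tumbler: Bystander: small open crystal tumbler, 48 mm in diameter, 70 mm tall, standing between the rests. Origin at the centre of its underside, z up.
- vase: Bystander: open crystal vase, 84 mm in diameter at the rim, 170 mm tall, standing beyond the rests. Origin at the centre of its underside, z up.
- brush: Bystander: flat brush with a wooden handle lying on the bench at the robot's left, under 40 mm tall, about 0.2 m long along its x axis. Origin under its middle.
- jar: Bystander: closed white jar, 60 mm in diameter, 80 mm tall, at the robot's right. Origin at the centre of its underside, z up.
Mind the look-alikes: they are no part of the job. Leave any pink or red look-alike of the long_spindle alone.

How it is judged (in metres and radians):
At the end, for the whole second after the job is handed in: The long spindle lies in the notches of wide_rest and the short spindle in those of narrow_rest: each spindle's centre within 4 mm of its rest's seat point across (x) and in height (z) and within 12 mm of it along the axle (y), its axle within 0.06 rad of the rest's y axis, at rest (x of long_spindle in the frame of wide_rest_seat between -0.004 and 0.004 m and y of long_spindle in the frame of wide_rest_seat between -0.012 and 0.012 m and z of long_spindle in the frame of wide_rest_seat between -0.004 and 0.004 m and angle between the y axis of long_spindle and the y axis of wide_rest_seat, either way round below 0.06 rad and linear speed of each of long_spindle, short_spindle below 0.02 m/s and angular speed of each of long_spindle, short_spindle below 0.3 rad/s and x of short_spindle in the frame of narrow_rest_seat between -0.004 and 0.004 m and y of short_spindle in the frame of narrow_rest_seat between -0.012 and 0.012 m and z of short_spindle in the frame of narrow_rest_seat between -0.004 and 0.004 m and angle between the y axis of short_spindle and the y axis of narrow_rest_seat, either way round below 0.06 rad); the robot touches nothing.
It fails at once if the long spindle is dropped: it moves faster than 0.5 m/s while the fingers do not hold it (contact force between long_spindle and the fingers below 0.1 N and linear speed of long_spindle above 0.5 m/s).
It fails at once if the short spindle is dropped: it moves faster than 0.5 m/s while the fingers do not hold it (contact force between short_spindle and the fingers below 0.1 N and linear speed of short_spindle above 0.5 m/s).
It fails at once if a bystander (tumbler, vase, brush or jar) is moved by more than 20 mm (distance of any of tumbler, vase, brush, jar from where it was at the start of the episode above 0.02 m).
It fails at once if the tumbler, vase or jar is tipped by more than 0.5 rad (angle between any of tumbler, vase, jar's own z axis and vertical above 0.5 rad).
It also fails if it takes over 72 s, if anything falls off the work surface, if the arm or the gripper's body presses on something with over 40 N, if the wrist force passes 120 N, or if a joint passes its speed limit or range.

## Robot

A 6-joint arm with a two-finger parallel gripper is mounted at the origin on the work surface. World frame = base frame: x ahead of the robot, y to its left, z up, the work surface at z = 0. Lengths are in m, angles in degrees, forces in N, time in s.
With the tool pointing down it reaches from about 0.3 to 0.75 m from the base axis. Payload 8.5 kg.
Tool frame: the origin (TCP) lies between the finger pads; the fingertips stand 22 mm ahead of it and the grasp point (between the pads) lies 3 mm ahead of it (env.nose_length is the distance from the TCP to the fingertips, in m); z points along the fingers, x is the direction in which the jaws open and shut, and the axes are right-handed (so a half turn about z gives the same grasp; the last joint's range is limited). The gripper opens to 85 mm and grips with 20 to 120 N. Pads are 22 mm wide; open, the fingers measure 114 mm over their backs; the gripper's body (76 mm by 85 mm) begins 54 mm behind the grasp point. The pads swing forward as they close: fully open they stand 13 mm farther back than shut.
Start: joints at [63.581, 21.807, 74.336, -0, 83.858, -12.336], TCP at [0.134, 0.533, 0.23] pointing down, gripper open.
Joint ranges: [-178.18, 178.18], [-50.72, 133.34], [12.68, 142.11], [-81.47, 261.47], [9.98, 163.14], [-165.26, 165.26]. Speed limits (degrees/s): [136.94, 136.94, 180, 180, 180, 180].

## Interface

Orientations are given as a 3x3 rotation matrix whose columns are the frame's x, y, z axes.
In Python, from rig import env gives the robot as it stands.
- The arm moves only by the tool arm_command, never from a script. Its argument "steps" is a list of rows, each an object with "delta_pos": the shift along the world's x, y, z in mm, a list of three; "dr": the turn, a rotation vector about the world's x, y, z in degrees, a list of three. In form: [{"delta_pos": [dx, dy, dz], "dr": [wx, wy, wz]}, ...]. A call has 1 to 20 rows; each row shifts and turns the commanded pose from where the row before left it; what a row does not reach is not made up. A row lasts 1/10 s, in which the tool goes at most 50 mm and 8.59 degrees, less where a joint would pass 70% of its speed; a pose out of reach is approached as far as the arm can. A call with a gripper value outside its range is refused whole. "grip" is the opening, from 0 (shut) to 1 (fully open), set as the call begins (left out, the last holds). The fingers move at their own pace and stop on an object; "squeeze" is the grip in N (left out, the last holds). Time passes only in rows, so rows that do not move let the fingers close. It gives the time, the measured TCP pose, the force and the opening at its end, in the units of the state.
- env.observe(): the state, without advancing time (a new reading comes with each control period).
- env.get_image(name): name is "scene" or "top" or "wrist"; returns the picture (420x560x3 uint8, blue, green, red); there is no depth.
- env.get_calibration(name): a dict with "fx", "fy", "cx", "cy" (pixels), "view" (4x4, takes a point from world to camera coordinates). Camera axes: x right, y up, looking along -z (the intrinsics and any distortion apply to the point x, -y, -z); pixel columns grow to the right and rows downward; lengths in m; the calibration is good to about 2 mm. The wrist camera is an equidistant fisheye: a pixel r from the principal point sees the ray r / f radians off the axis. A picture is of the moment at which its call begins: read the wrist's pose just before it. get_calibration takes no time and is no camera call; for the wrist camera it gives the pose at the moment of the call.
- env.close_job(): hands the job in, once; it reports no verdict.
The state is a dict: "time_s": time; "q": joint angles; "qvel": joint speeds; "joint_efforts": joint torques, N m; "position": TCP position; "tool_rot": TCP orientation; "ft_force": force on the tool from outside, world axes, zero at the start; "wrist_torque": the same for the moment, N m; "grip_width": finger opening in m.
Only numpy, scipy, OpenCV 4.12 (cv2) and the standard library are available. Lean on these libraries where they do the work, as an engineer would, in place of code of your own. Each camera call takes 0.05 s, during which the arm holds its last target. There are 200 camera calls.

## Working session

There is one attempt and no reset: what is moved stays moved. The work goes in short steps, Python scripts to look and compute and a tool call to move; the robot and the scene stay as the last step left them, time stands still between calls to the robot, and variables do not carry over. Pictures are saved under pics/ and viewed, about 8 in all and at most 12, crops included, and the job is handed in when it is done.

Besides the shell and the picture viewer there is one more tool, called after "Request:" by a JSON object that holds its "op" and its "data". arm_command: Moves the arm, as the interface text tells. Its arguments: {"type":"object","properties":{"steps":{"type":"array"},"grip":{"type":"number"},"squeeze":{"type":"number"}},"required":["steps"]}

```bash
ls; mkdir -p pics; python3 - <<'E'
from rig import env
import cv2,json
o=env.observe();print(o)
for n in("scene","top"):
    im=env.get_image(n);cv2.imwrite(f"pics/{n}0.png",cv2.resize(im,(784,588),interpolation=cv2.INTER_CUBIC));cv2.imwrite(f"pics/{n}0raw.png",im)
    print(n,env.get_calibration(n))
print(env.nose_length)
E
```

```text
pics
{'time_s': 0.0, 'q': array([ 6.35821224e+01,  2.18421491e+01,  7.43834115e+01,  1.31414221e-04,
        8.38575902e+01, -1.23371663e+01]), 'qvel': array([-0.08328345, -0.02256725, -0.02428007,  0.09574433, -0.0627845 ,
       -0.03784011]), 'joint_efforts': array([ 2.72123441e-03, -4.48461771e+01, -2.31275511e+01, -9.25401810e-05,
        4.79110720e-03,  2.33905460e-06]), 'position': array([0.13369532, 0.53321353, 0.22950881]), 'tool_rot': array([[ 2.43288271e-01,  9.69953812e-01, -6.47726440e-04],
       [ 9.69952993e-01, -2.43288933e-01, -1.29868924e-03],
       [-1.41725325e-03, -3.12308340e-04, -9.99998947e-01]]), 'ft_force': array([ 0.07728049, -0.49113805, -0.33172448]), 'wrist_torque': array([ 0.00896567,  0.04104463, -0.0187631 ]), 'grip_width': 0.08539456348848638}
scene {'fx': 498.6668116440576, 'fy': 498.6668116440576, 'cx': 277.62271789441775, 'cy': 207.11114912809123, 'view': array([[-2.90138879e-01,  9.56984277e-01, -7.24387497e-04,
         1.76095998e-01],
       [-8.17137130e-01, -2.47345838e-01,  5.20679313e-01,
         3.03092209e-01],
       [ 4.98102742e-01,  1.51661236e-01,  8.53752030e-01,
        -1.79450346e+00],
       [ 0.00000000e+00,  0.00000000e+00,  0.00000000e+00,
         1.00000000e+00]])}
top {'fx': 503.47127125703315, 'fy': 503.47127125703315, 'cx': 267.56956027633277, 'cy': 213.05311865543283, 'view': array([[-3.49376790e-03, -9.99992627e-01, -1.59362832e-03,
        -4.86453527e-02],
       [ 9.90141711e-01, -3.68249363e-03,  1.40020826e-01,
        -5.25296996e-01],
       [-1.40025662e-01, -1.08871760e-03,  9.90147276e-01,
        -1.82574902e+00],
       [ 0.00000000e+00,  0.00000000e+00,  0.00000000e+00,
         1.00000000e+00]])}
0.022
```

View pics/scene0.png

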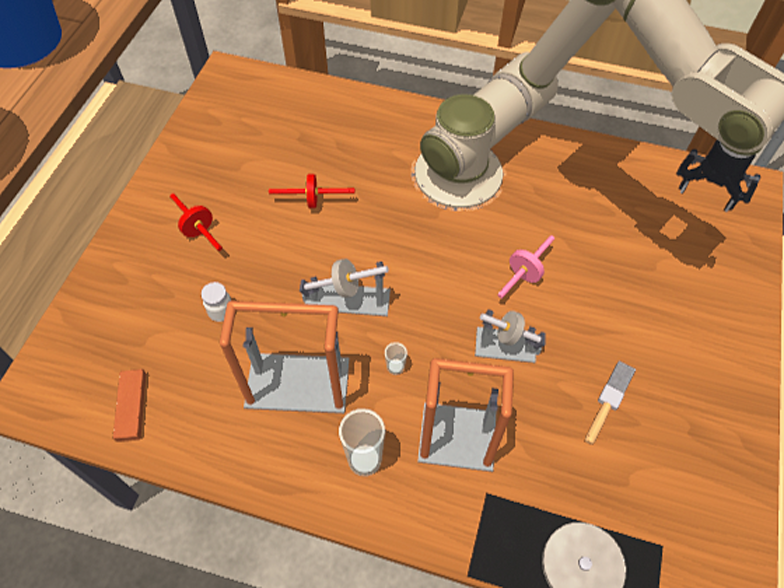

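View pics/top0.png

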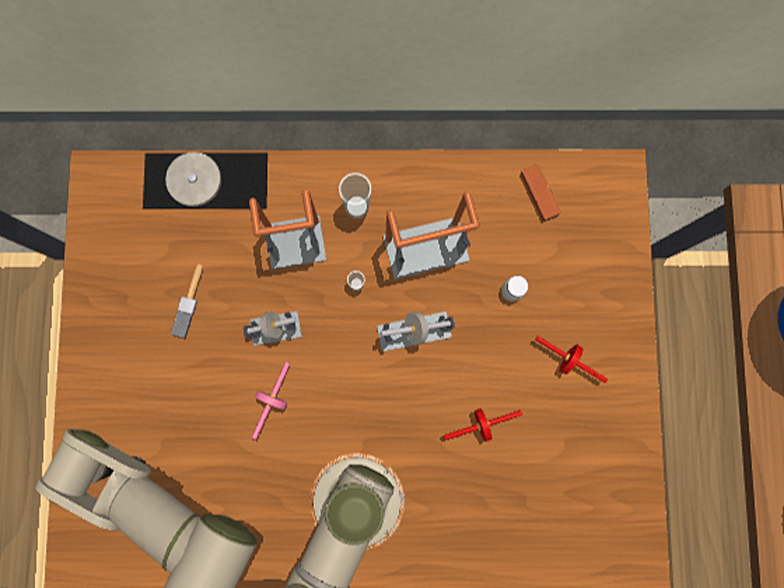

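```bash
python3 - <<'E'
import cv2
a=cv2.imread("pics/scene0raw.png")[180:340,150:390];cv2.imwrite("pics/sc1.png",cv2.resize(a,None,fx=3.3,fy=3.3,interpolation=cv2.INTER_CUBIC))
a=cv2.imread("pics/top0raw.png")[130:260,165:350];cv2.imwrite("pics/tc1.png",cv2.resize(a,None,fx=4.3,fy=4.3,interpolation=cv2.INTER_CUBIC))
E
```

```text
(no output)
```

View pics/sc1.png

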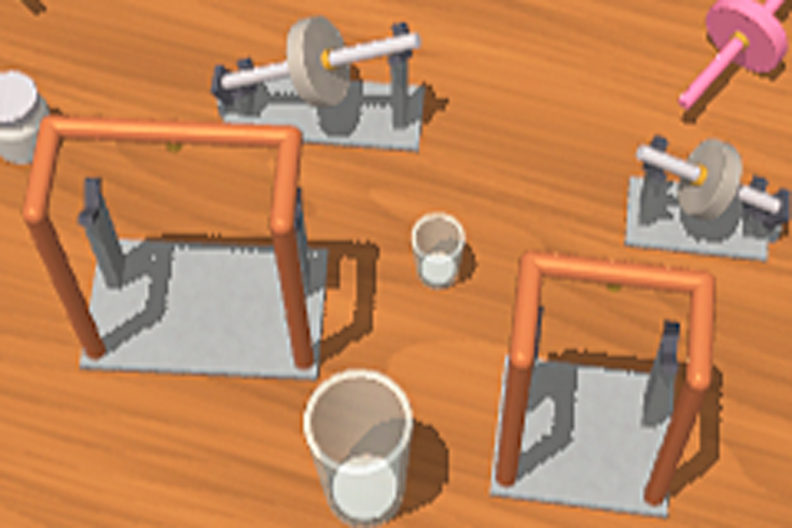

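View pics/tc1.png

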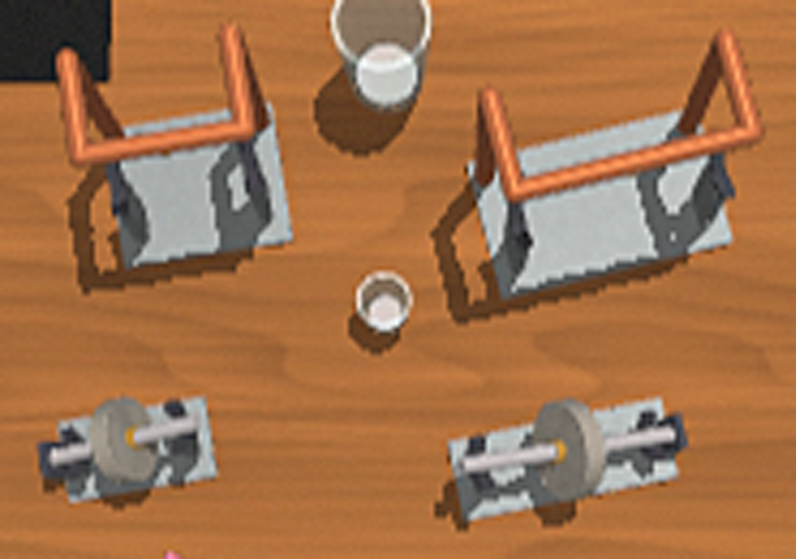

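```bash
cat > h.py <<'E'
import numpy as np
from scipy.optimize import least_squares
from rig import env
def proj(cal,P):
    c=(cal['view']@np.c_[P,np.ones(len(P))].T).T
    return np.c_[cal['cx']+cal['fx']*c[:,0]/-c[:,2], cal['cy']-cal['fy']*c[:,1]/-c[:,2]]
S=lambda u,v:(150+(u+.5)/3.3-.5,180+(v+.5)/3.3-.5)
T=lambda u,v:(165+(u+.5)/4.3-.5,130+(v+.5)/4.3-.5)
def fit(obs,x0):
    cal={n:env.get_calibration(n) for n in("scene","top")}
    def f(p):
        c,s=np.cos(p[2]),np.sin(p[2]);R=np.array([[c,-s,0],[s,c,0],[0,0,1]]);r=[]
        for n,P,uv in obs: r.append(proj(cal[n],(R@np.array(P)/1e3+[p[0],p[1],0])[None])[0]-uv)
        return np.concatenate(r)
    s=least_squares(f,x0,loss='soft_l1');return s.x,f(s.x).reshape(-1,2)
def rest(h,s,t):
    L=[(0,-h,275),(0,h,275),(75,-h,275),(75,h,275),(75,-h,8),(75,h,8)]
    return [('scene',P,S(*u)) for P,u in zip(L,s)]+[('top',P,T(*u)) for P,u in zip(L,t)]
def stand(sg,hl,al,z,s,t,sb,tb):
    a=al*np.cos(.5);d=al*np.sin(.5)
    L=[(0,sg*a,z+d),(0,-sg*a,z-d)]
    B=[(35,hl,6),(35,-hl,6),(-35,-hl,6),(-35,hl,6)]
    return [('scene',P,S(*u)) for P,u in zip(L,s)]+[('top',P,T(*u)) for P,u in zip(L,t)]+[('scene',P,S(*u)) for P,u in zip(B,sb) if u]+[('top',P,T(*u)) for P,u in zip(B,tb) if u]
E
python3 - <<'E'
from h import *
np.set_printoptions(precision=4,suppress=True)
O={'wide':rest(93,[(50,128),(290,137),(35,215),(283,222),(95,352),(305,363)],[(755,135),(517,188),(725,38),(488,95)]),
'narrow':rest(63,[(530,262),(705,283),(520,355),(697,378),(507,482),(655,498)],[(245,128),(80,155),(231,30),(67,57)]),
'long':stand(1,95,105,92,[(418,40),(222,83)],[(465,464),(675,436)],[(420,150),None,None,(422,85)],[(450,440),(662,398),(680,473),(467,520)]),
'short':stand(-1,65,75,80,[(640,152),(778,207)],[(200,422),(52,457)],[(767,258),(627,243),(630,178),None],[(58,423),(205,398),(217,475),(70,502)])}
for k,o in O.items():
    x,r=fit(o,[.6,0,.2]);print(k,x,np.degrees(x[2]));print(r.round(1).tolist())
# round objects rough: tumbler, vase rim, jar top, at their top heights
from numpy.linalg import inv
c=env.get_calibration('top')
for n,uv,z in(('tumbler',T(385,300),.07),('vase',T(380,22),.17),('jar',(515/1.4,289/1.4),.08)):
    V=inv(c['view']);d=V[:3,:3]@[(uv[0]-c['cx'])/c['fx'],-(uv[1]-c['cy'])/c['fy'],-1];o=V[:3,3];print(n,o+d*(z-o[2])/d[2])
E
```

```text
wide [ 0.6433 -0.1926  0.2484] 14.22963111361861
[[-0.2, -0.3], [-0.2, -0.1], [-0.6, -0.4], [-0.7, 0.6], [-0.3, -0.2], [-0.6, -0.8], [-1.9, -1.1], [-1.6, 0.4], [-1.0, -0.1], [-0.6, 0.4]]
narrow [0.6598 0.1641 0.1635] 9.368459618304808
[[-0.1, 0.2], [-1.0, -0.0], [-0.1, 0.7], [0.0, 0.4], [-0.9, -1.4], [-0.8, -0.5], [-0.9, -0.2], [-0.7, -0.2], [-1.1, 0.7], [-0.9, 0.6]]
long [ 0.4422 -0.1545  0.1972] 11.297549115017278
[[-1.5, -0.4], [-0.3, -0.6], [-1.2, 0.1], [-1.1, -0.8], [-2.1, -0.7], [-0.6, 0.1], [-0.6, 0.1], [-0.3, -0.2], [-0.4, 0.6], [-0.8, -0.2]]
short [0.4517 0.2188 0.1741] 9.972872456923904
[[-0.6, -0.3], [-1.1, -0.6], [-1.5, -0.2], [-0.3, 0.2], [-0.4, -0.1], [-1.0, -0.2], [-0.6, -0.6], [-1.1, -0.2], [-1.0, -0.5], [-0.8, -0.0], [-1.0, -0.2]]
tumbler [ 0.571  -0.0018  0.07  ]
vase [ 0.7841 -0.0005  0.17  ]
jar [ 0.5419 -0.4136  0.08  ]
```

```bash
cat >> h.py <<'E'
from scipy.spatial.transform import Rotation as Ro
def tool(yaw,slope,lean):
    "slope>0: +y end high"
    a=np.array([-np.sin(yaw)*np.cos(slope),np.cos(yaw)*np.cos(slope),np.sin(slope)])
    n=np.array([0,0,1.])-a[2]*a;n/=np.linalg.norm(n);f=np.cross(a,n);l=np.radians(lean)
    z=np.sin(l)*f-np.cos(l)*n
    return np.c_[a,np.cross(z,a),z]
def go(C,R,back):
    "delta to put the TCP 'back' m behind point C along tool z"
    o=env.observe();p=np.array(C)-back*R[:,2];d=(p-o['position'])*1e3
    w=Ro.from_matrix(R@o['tool_rot'].T).as_rotvec(degrees=True)
    print('target',p.round(4),'d_mm',d.round(1),'dr',w.round(2),np.linalg.norm(w).round(1),'z',R[:,2].round(3),'x',R[:,0].round(3))
E
python3 - <<'E'
from h import *
go([.4517,.2188,.080],tool(.1741,-.5,25),.136)
E
```

```text
target [0.3849 0.267  0.1882] d_mm [ 251.1 -266.2  -41.4] dr [-29.3  -23.72  29.46] 47.8 z [ 0.491 -0.355 -0.795] x [-0.152  0.864 -0.479]
```

Request:
{"op": "arm_command", "data": {"steps": [{"delta_pos":[18,-19,-3],"dr":[-2.1,-1.7,2.1]},{"delta_pos":[18,-19,-3],"dr":[-2.1,-1.7,2.1]},{"delta_pos":[18,-19,-3],"dr":[-2.1,-1.7,2.1]},{"delta_pos":[18,-19,-3],"dr":[-2.1,-1.7,2.1]},{"delta_pos":[18,-19,-3],"dr":[-2.1,-1.7,2.1]},{"delta_pos":[18,-19,-3],"dr":[-2.1,-1.7,2.1]},{"delta_pos":[18,-19,-3],"dr":[-2.1,-1.7,2.1]},{"delta_pos":[18,-19,-3],"dr":[-2.1,-1.7,2.1]},{"delta_pos":[18,-19,-3],"dr":[-2.1,-1.7,2.1]},{"delta_pos":[18,-19,-3],"dr":[-2.1,-1.7,2.1]},{"delta_pos":[18,-19,-3],"dr":[-2.1,-1.7,2.1]},{"delta_pos":[18,-19,-3],"dr":[-2.1,-1.7,2.1]},{"delta_pos":[18,-19,-3],"dr":[-2.1,-1.7,2.1]},{"delta_pos":[17,-19,-2],"dr":[-2.1,-1.7,2.1]},{"delta_pos":[0,0,0],"dr":[0,0,0]},{"delta_pos":[0,0,0],"dr":[0,0,0]}], "grip": 0.55, "squeeze": 100}}

```text
time_s: 1.7
position: [0.3846, 0.2675, 0.189]
tool_rot: [[-0.15, 0.858, 0.492], [0.865, 0.355, -0.355], [-0.479, 0.372, -0.795]]
ft_force: [0.3, -0.2, -0.1]
grip_width: 0.0469
```

```bash
cat >> h.py <<'E'
def wproj(P,cal):
    c=(cal['view']@np.c_[P,np.ones(len(P))].T).T;x,y,z=c[:,0],-c[:,1],-c[:,2];r=np.hypot(x,y);th=np.arctan2(r,z)
    return np.c_[cal['cx']+cal['fx']*th*x/r,cal['cy']+cal['fy']*th*y/r]
def wlook(name,C,sl,yaw,al,rad,k=1.4):
    "wrist picture with the predicted axle ends and wheel rims drawn; sl: + for +y end high"
    import cv2
    cal=env.get_calibration('wrist');im=env.get_image('wrist')
    R=tool(yaw,sl,0);ax=R[:,0]
    im=cv2.resize(im,None,fx=k,fy=k,interpolation=cv2.INTER_CUBIC)
    th=np.linspace(0,2*np.pi,60)
    for y in(-.009,.009):
        P=np.array(C)+y*ax+rad*(np.outer(np.cos(th),R[:,1])+np.outer(np.sin(th),R[:,2]))
        for u in wproj(P,cal): cv2.circle(im,tuple(int(v) for v in (u+.5)*k),1,(0,255,0),-1)
    E=wproj(np.array([C-al*ax,C+al*ax,C]),cal);print('ends -y,+y,centre (zoomed px)',(E*k).round(0).tolist())
    for u in E: cv2.circle(im,tuple(int(v) for v in (u+.5)*k),3,(255,0,255),1)
    cv2.imwrite(f'pics/{name}.png',im)
E
python3 - <<'E'
from h import *
C=np.array([.4517,.2188,.080])
go(C,tool(.1741,-.5,25),.136); wlook('w1',C,-.5,.1741,.075,.036)
o=env.observe();print(o['time_s'],o['grip_width'],o['q'].round(0))
E
```

```text
target [0.3849 0.267  0.1882] d_mm [ 0.2 -0.5 -0.9] dr [-0.04  0.06  0.1 ] 0.1 z [ 0.491 -0.355 -0.795] x [-0.152  0.864 -0.479]
ends -y,+y,centre (zoomed px) [[285.0, 270.0], [516.0, 270.0], [400.0, 270.0]]
1.75 0.04692987021740866 [ 39.  17.  99. -42.  60. -47.]
```

View pics/w1.png

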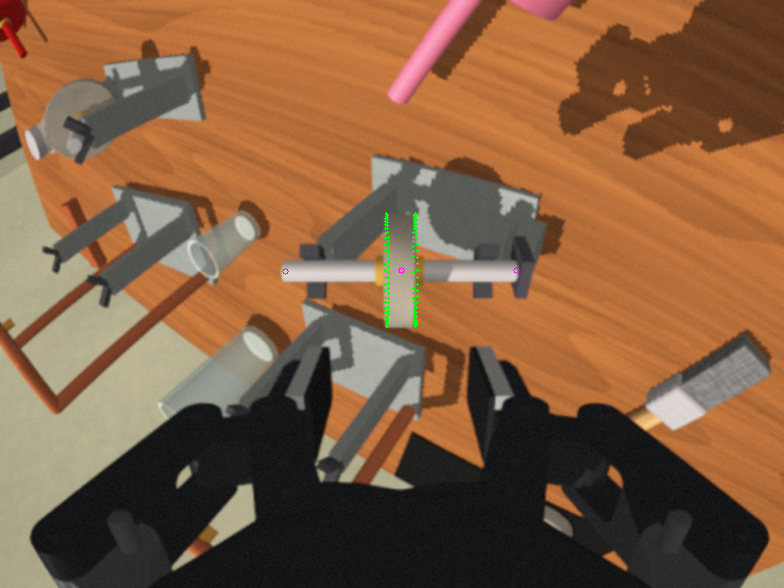

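The picture shows the grey short spindle (wheel at about (400,270), ends (285,272) and (517,270)). My predicted overlay agrees to about 1 mm.

Request:
{"op": "arm_command", "data": {"steps": [{"delta_pos":[6,-4.4,-9.8],"dr":[0,0,0]},{"delta_pos":[6,-4.4,-9.8],"dr":[0,0,0]},{"delta_pos":[6,-4.4,-9.8],"dr":[0,0,0]},{"delta_pos":[6,-4.4,-9.8],"dr":[0,0,0]},{"delta_pos":[6,-4.4,-9.8],"dr":[0,0,0]},{"delta_pos":[6,-4.4,-9.8],"dr":[0,0,0]},{"delta_pos":[4.5,-3.2,-7.2],"dr":[0,0,0]},{"delta_pos":[4.5,-3.2,-7.2],"dr":[0,0,0]},{"delta_pos":[4,-2.8,-6.4],"dr":[0,0,0]},{"delta_pos":[0,0,0],"dr":[0,0,0]},{"delta_pos":[0,0,0],"dr":[0,0,0]}]}}

```text
time_s: 2.85
position: [0.4339, 0.2318, 0.1096]
tool_rot: [[-0.151, 0.857, 0.493], [0.864, 0.356, -0.355], [-0.48, 0.372, -0.794]]
ft_force: [-0.2, 0.2, 0.8]
grip_width: 0.047
```

Request:
{"op": "arm_command", "data": {"steps": [{"delta_pos":[0,0,0],"dr":[0,0,0]},{"delta_pos":[0,0,0],"dr":[0,0,0]},{"delta_pos":[0,0,0],"dr":[0,0,0]},{"delta_pos":[0,0,0],"dr":[0,0,0]},{"delta_pos":[0,0,0],"dr":[0,0,0]},{"delta_pos":[0,0,0],"dr":[0,0,0]},{"delta_pos":[0,0,0],"dr":[0,0,0]}], "grip": 0, "squeeze": 100}}

```text
time_s: 3.55
position: [0.4338, 0.2318, 0.1095]
tool_rot: [[-0.151, 0.857, 0.493], [0.864, 0.356, -0.355], [-0.48, 0.372, -0.794]]
ft_force: [-0.3, 1.0, -0.3]
grip_width: -0.0
```

```bash
python3 - <<'E'
from h import *
C=np.array([.4517,.2188,.080])
go(C,tool(.1741,-.5,25),.036); wlook('w2',C,-.5,.1741,.075,.036)
print(env.observe()['grip_width'])
E
```

```text
target [0.434  0.2316 0.1086] d_mm [ 0.2 -0.3 -0.9] dr [-0.    0.1   0.02] 0.1 z [ 0.491 -0.355 -0.795] x [-0.152  0.864 -0.479]
ends -y,+y,centre (zoomed px) [[234.0, 324.0], [569.0, 323.0], [402.0, 325.0]]
0.0002218735709173457
```

View pics/w2.png

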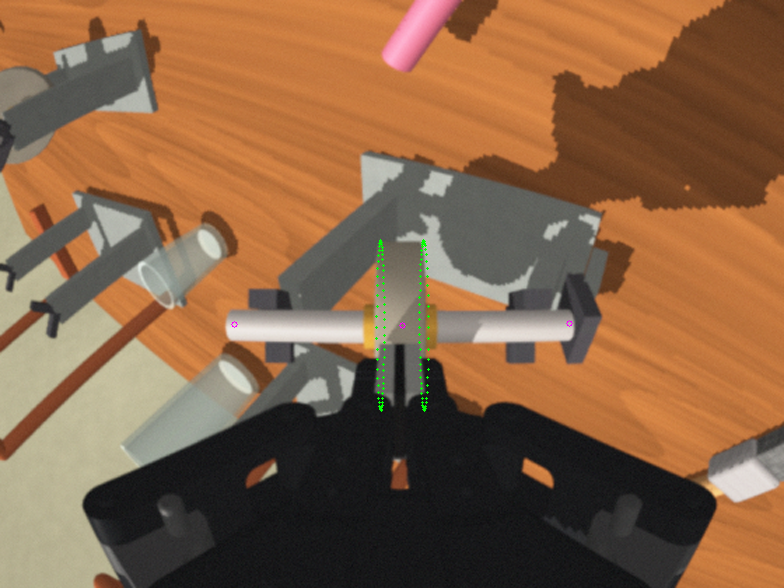

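```bash
python3 - <<'E'
from h import *
o=env.observe();cal=env.get_calibration('wrist');R=o['tool_rot']
for k in(-.03,0,.01,.022,.036): print(k,(wproj((o['position']+k*R[:,2])[None],cal)*1.4).round(0))
V=np.linalg.inv(cal['view']);print('cam in tool',R.T@(V[:3,3]-o['position']),'axis',-R.T@V[:3,2])
print(o['position'],o['time_s'])
E
```

```text
-0.03 [[402. 406.]]
0 [[402. 362.]]
0.01 [[402. 351.]]
0.022 [[401. 339.]]
0.036 [[401. 326.]]
cam in tool [-0.00085294 -0.06853387 -0.14512221] axis [-3.92694630e-04  2.73850021e-01  9.61772328e-01]
[0.43381617 0.23185051 0.10951771] 3.6
```

```bash
python3 - <<'E'
import cv2
a=cv2.imread("pics/w2.png")[220:440,290:510];cv2.imwrite("pics/w2c.png",cv2.resize(a,None,fx=2.7,fy=2.7,interpolation=cv2.INTER_CUBIC))
E
```

```text
(no output)
```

View pics/w2c.png

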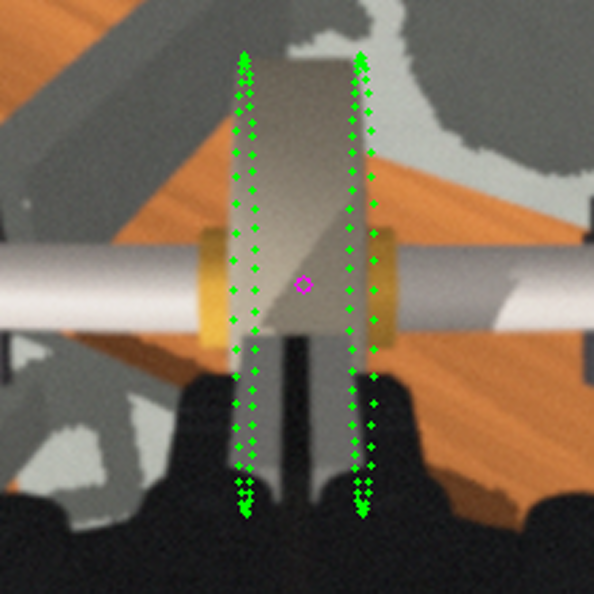

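```bash
python3 - <<'E'
from h import *
p=np.array([.13369532,.53321353,.22950881]);R=np.array([[.2433,.97,0],[.97,-.2433,0],[0,0,-1.]])
cs=env.get_calibration('scene')
for k in(-.02,0,.022): print(k,[(proj(cs,(p+s*R[:,0]+k*R[:,2])[None])[0]*1.4).round(0).tolist() for s in(-.0427,.0427)])
cal=env.get_calibration('wrist');o=env.observe();print(cal['fx'])
R=o['tool_rot']
for k in(-.02,-.01,0,.01,.022):
  print(k,[(wproj((o['position']+s*R[:,0]+y*R[:,1]+k*R[:,2])[None],cal)[0]*1.4).round(0).tolist() for y in(-.011,0,.011) for s in(-.009,.009) ])
im=__import__('cv2').imread('pics/scene0raw.png')[90:170,470:560];import cv2;cv2.imwrite('pics/gr.png',cv2.resize(im,None,fx=6,fy=6,interpolation=cv2.INTER_CUBIC))
E
```

```text
-0.02 [[684.0, 188.0], [724.0, 205.0]]
0 [[680.0, 194.0], [720.0, 211.0]]
0.022 [[677.0, 201.0], [716.0, 218.0]]
325.19226210127806
-0.02 [[372.0, 358.0], [432.0, 358.0], [373.0, 390.0], [431.0, 389.0], [374.0, 419.0], [430.0, 419.0]]
-0.01 [[374.0, 345.0], [430.0, 345.0], [375.0, 375.0], [429.0, 375.0], [375.0, 404.0], [428.0, 403.0]]
0 [[375.0, 333.0], [428.0, 333.0], [376.0, 362.0], [427.0, 362.0], [377.0, 390.0], [427.0, 390.0]]
0.01 [[377.0, 323.0], [426.0, 323.0], [377.0, 351.0], [426.0, 351.0], [378.0, 377.0], [425.0, 377.0]]
0.022 [[378.0, 312.0], [425.0, 312.0], [379.0, 339.0], [424.0, 339.0], [379.0, 364.0], [424.0, 364.0]]
```

View pics/gr.png

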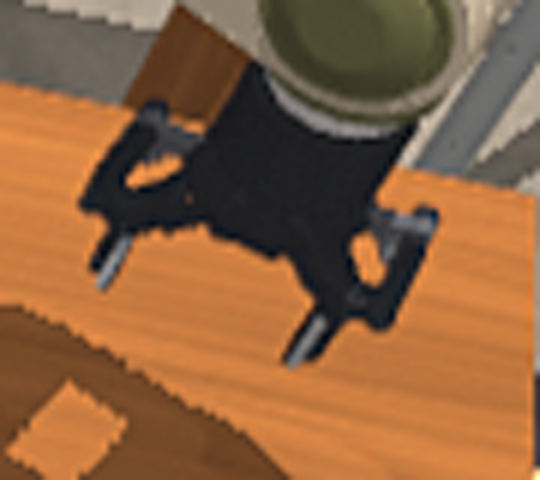

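Request:
{"op": "arm_command", "data": {"steps": [{"delta_pos":[0,0,0],"dr":[0,0,0]},{"delta_pos":[0,0,0],"dr":[0,0,0]},{"delta_pos":[0,0,0],"dr":[0,0,0]},{"delta_pos":[0,0,0],"dr":[0,0,0]},{"delta_pos":[0,0,0],"dr":[0,0,0]},{"delta_pos":[0,0,0],"dr":[0,0,0]},{"delta_pos":[2.5,-1.8,-4],"dr":[0,0,0]},{"delta_pos":[2.5,-1.8,-4],"dr":[0,0,0]},{"delta_pos":[2.5,-1.8,-4],"dr":[0,0,0]},{"delta_pos":[2.5,-1.8,-4],"dr":[0,0,0]},{"delta_pos":[0,0,0],"dr":[0,0,0]},{"delta_pos":[0,0,0],"dr":[0,0,0]}], "grip": 0.55}}

```text
time_s: 4.8
position: [0.4439, 0.2245, 0.0934]
tool_rot: [[-0.151, 0.857, 0.493], [0.864, 0.356, -0.355], [-0.48, 0.372, -0.795]]
ft_force: [-0.5, -0.1, 0.2]
grip_width: 0.0472
```

Request:
{"op": "arm_command", "data": {"steps": [{"delta_pos":[0,0,0],"dr":[0,0,0]},{"delta_pos":[0,0,0],"dr":[0,0,0]},{"delta_pos":[0,0,0],"dr":[0,0,0]},{"delta_pos":[0,0,0],"dr":[0,0,0]},{"delta_pos":[0,0,0],"dr":[0,0,0]},{"delta_pos":[0,0,0],"dr":[0,0,0]},{"delta_pos":[0,0,0],"dr":[0,0,0]}], "grip": 0, "squeeze": 100}}

```text
time_s: 5.5
position: [0.4437, 0.2248, 0.0939]
tool_rot: [[-0.151, 0.857, 0.493], [0.864, 0.356, -0.355], [-0.48, 0.373, -0.794]]
ft_force: [-3.9, 1.9, 6.0]
grip_width: 0.0156
```

```bash
python3 - <<'E'
from h import *
import cv2
C=np.array([.4517,.2188,.080])
go(C,tool(.1741,-.5,25),.016); wlook('w3',C,-.5,.1741,.075,.036)
o=env.observe();print(o['grip_width'],o['ft_force'],o['wrist_torque'])
a=cv2.imread('pics/w3.png')[200:460,200:600];cv2.imwrite('pics/w3c.png',cv2.resize(a,None,fx=2,fy=2,interpolation=cv2.INTER_CUBIC))
E
```

```text
target [0.4438 0.2245 0.0927] d_mm [ 0.1 -0.3 -1.2] dr [-0.01  0.14  0.  ] 0.1 z [ 0.491 -0.355 -0.795] x [-0.152  0.864 -0.479]
ends -y,+y,centre (zoomed px) [[218.0, 340.0], [586.0, 339.0], [402.0, 342.0]]
0.015538800354871452 [-3.82996219  1.1869965   5.56224912] [ 0.02082815  0.35339725 -0.11754807]
```

View pics/w3c.png

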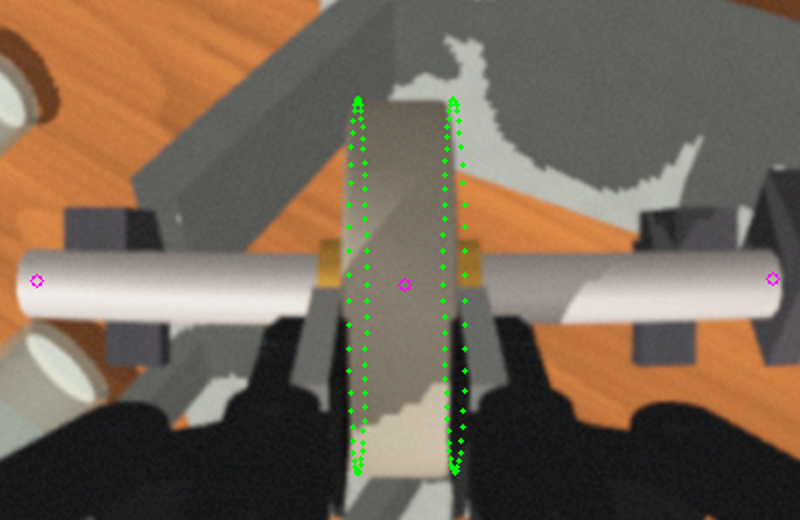

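```bash
cat >> h.py <<'E'
def place(S,yaw,lean,v,off,tag=''):
    "delta to bring a held spindle (centre v in tool frame) to S + off (rest frame, m), level"
    R=tool(yaw,0,lean);c,s=np.cos(yaw),np.sin(yaw)
    P=np.array(S)+np.array([c*off[0]-s*off[1],s*off[0]+c*off[1],off[2]])
    o=env.observe();d=(P-R@v-o['position'])*1e3;w=Ro.from_matrix(R@o['tool_rot'].T).as_rotvec(degrees=True)
    print(tag,'d_mm',d.round(1),'dr',w.round(2),'|dr|',np.linalg.norm(w).round(1),'TCP',(P-R@v).round(3))
E
python3 - <<'E'
from h import *
o=env.observe();C=np.array([.4517,.2188,.080]);v=o['tool_rot'].T@(C-o['position']);print('v',v.round(4))
R=tool(.1741,-.5,0);print('n',-R[:,2])
S=[.6598,.1641,.15]
for off in([-.14,0,.05],[0,0,.03],[0,0,0]): place(S,.1635,38,v,off,off)
E
```

```text
v [ 0.0003 -0.0005  0.0171]
n [-0.08304696  0.47217798  0.87758256]
[-0.14, 0, 0.05] d_mm [ 68.  -85.4 119.9] dr [30.24 -7.62  2.7 ] |dr| 31.3 TCP [0.512 0.139 0.214]
[0, 0, 0.03] d_mm [206.1 -62.6  99.9] dr [30.24 -7.62  2.7 ] |dr| 31.3 TCP [0.65  0.162 0.194]
[0, 0, 0] d_mm [206.1 -62.6  69.9] dr [30.24 -7.62  2.7 ] |dr| 31.3 TCP [0.65  0.162 0.164]
```

Request:
{"op": "arm_command", "data": {"steps": [{"delta_pos":[-0.3,1.4,2.6],"dr":[0,0,0]},{"delta_pos":[-0.3,1.4,2.6],"dr":[0,0,0]},{"delta_pos":[-0.5,2.8,5.3],"dr":[0,0,0]},{"delta_pos":[-0.5,2.8,5.3],"dr":[0,0,0]},{"delta_pos":[-0.5,2.8,5.3],"dr":[0,0,0]},{"delta_pos":[-0.5,2.8,5.3],"dr":[0,0,0]},{"delta_pos":[-0.5,2.8,5.3],"dr":[0,0,0]},{"delta_pos":[-0.5,2.8,5.3],"dr":[0,0,0]},{"delta_pos":[0,0,0],"dr":[0,0,0]}]}}

```text
time_s: 6.45
position: [0.4404, 0.2448, 0.1313]
tool_rot: [[-0.151, 0.856, 0.494], [0.865, 0.356, -0.354], [-0.479, 0.374, -0.794]]
ft_force: [-0.0, 0.0, -2.5]
grip_width: 0.0158
```

Request:
{"op": "arm_command", "data": {"steps": [{"delta_pos":[5,-6,6.5],"dr":[2,-0.5,0.2]},{"delta_pos":[5,-6,6.5],"dr":[2,-0.5,0.2]},{"delta_pos":[5,-6,6.5],"dr":[2,-0.5,0.2]},{"delta_pos":[5,-6,6.5],"dr":[2,-0.5,0.2]},{"delta_pos":[5,-6,6.5],"dr":[2,-0.5,0.2]},{"delta_pos":[5,-6,6.5],"dr":[2,-0.5,0.2]},{"delta_pos":[5,-6,6.5],"dr":[2,-0.5,0.2]},{"delta_pos":[5,-6,6.5],"dr":[2,-0.5,0.2]},{"delta_pos":[5,-6,6.5],"dr":[2,-0.5,0.2]},{"delta_pos":[5,-6,6.5],"dr":[2,-0.5,0.2]},{"delta_pos":[5,-6,6.5],"dr":[2,-0.5,0.2]},{"delta_pos":[5,-6,6.5],"dr":[2,-0.5,0.2]},{"delta_pos":[5,-8,0],"dr":[2,-0.5,0.1]},{"delta_pos":[5,-8,0],"dr":[2,-0.5,0.1]},{"delta_pos":[2,-7,0],"dr":[2.2,-0.6,0.1]},{"delta_pos":[0,0,0],"dr":[0,0,0]}]}}

```text
time_s: 8.05
position: [0.5119, 0.148, 0.2079]
tool_rot: [[-0.161, 0.779, 0.606], [0.987, 0.128, 0.098], [-0.001, 0.614, -0.789]]
ft_force: [-0.5, -0.1, -3.0]
grip_width: 0.016
```

```bash
python3 - <<'E'
from h import *
import cv2
v=np.array([.0003,-.0005,.0171]);S=[.6598,.1641,.15]
o=env.observe();print(o['grip_width'],o['ft_force'],o['wrist_torque'])
for off in([-.14,0,.05],[0,0,.03],[0,0,0]): place(S,.1635,38,v,off,off)
wlook('w4',o['position']+o['tool_rot']@v,0,.1635,.075,.036)
# predicted notches, pipe
c=env.get_calibration('wrist');cc,s=np.cos(.1635),np.sin(.1635);R=np.array([[cc,-s,0],[s,cc,0],[0,0,1]])
im=cv2.imread('pics/w4.png')
for P in [(sx*17,sy*55,157) for sx in(-1,1) for sy in(-1,1)]+[(0,sy*55,140) for sy in(-1,1)]+[(0,k,275) for k in(-63,0,63)]:
    u=wproj((R@np.array(P)/1e3+[S[0],S[1],0])[None],c)[0]*1.4;cv2.circle(im,tuple(int(a) for a in u),3,(255,255,0),1)
cv2.imwrite('pics/w4.png',im)
E
```

```text
0.01601759179439025 [-0.4880711  -0.07355799 -3.04966116] [-0.10632219  0.59778882 -0.00065641]
[-0.14, 0, 0.05] d_mm [-0.2 -8.6  5.9] dr [ 0.06 -0.09  0.1 ] |dr| 0.2 TCP [0.512 0.139 0.214]
[0, 0, 0.03] d_mm [137.9  14.2 -14.1] dr [ 0.06 -0.09  0.1 ] |dr| 0.2 TCP [0.65  0.162 0.194]
[0, 0, 0] d_mm [137.9  14.2 -44.1] dr [ 0.06 -0.09  0.1 ] |dr| 0.2 TCP [0.65  0.162 0.164]
ends -y,+y,centre (zoomed px) [[216.0, 339.0], [584.0, 338.0], [400.0, 341.0]]
```

View pics/w4.png

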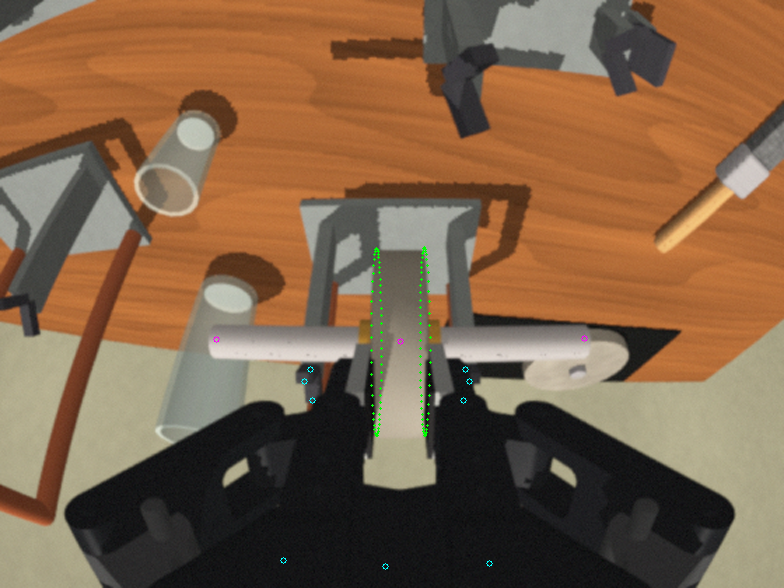

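Request:
{"op": "arm_command", "data": {"steps": [{"delta_pos":[5,0.5,0],"dr":[0,-0.1,0.1]},{"delta_pos":[10,1,0],"dr":[0,0,0]},{"delta_pos":[12,1.3,-1],"dr":[0,0,0]},{"delta_pos":[12,1.3,-1],"dr":[0,0,0]},{"delta_pos":[12,1.3,-1],"dr":[0,0,0]},{"delta_pos":[12,1.3,-1],"dr":[0,0,0]},{"delta_pos":[12,1.3,-1],"dr":[0,0,0]},{"delta_pos":[12,1.3,-1],"dr":[0,0,0]},{"delta_pos":[12,1.2,-1],"dr":[0,0,0]},{"delta_pos":[12,1.2,-1],"dr":[0,0,0]},{"delta_pos":[10,1,-1],"dr":[0,0,0]},{"delta_pos":[8,0.8,-1],"dr":[0,0,0]},{"delta_pos":[6,0.6,-1],"dr":[0,0,0]},{"delta_pos":[3,0.3,-1],"dr":[0,0,0]},{"delta_pos":[0,0,-2],"dr":[0,0,0]},{"delta_pos":[0,0,0],"dr":[0,0,0]},{"delta_pos":[0,0,0],"dr":[0,0,0]}]}}

```text
time_s: 9.8
position: [0.6499, 0.1637, 0.1945]
tool_rot: [[-0.165, 0.776, 0.609], [0.986, 0.13, 0.1], [-0.001, 0.617, -0.787]]
ft_force: [0.6, 0.2, -2.6]
grip_width: 0.0158
```

```bash
python3 - <<'E'
from h import *
import cv2
v=np.array([.0003,-.0005,.0171]);S=[.6598,.1641,.15]
o=env.observe();print(o['grip_width'],o['ft_force'],o['wrist_torque'],o['position'])
place(S,.1635,38,v,[0,0,0])
im=env.get_image('wrist');im=cv2.resize(im[120:345,60:480],None,fx=1.6,fy=1.6,interpolation=cv2.INTER_CUBIC)  # 672x360
a=env.get_image('scene')[215:345,260:380];a=cv2.resize(a,None,fx=1.85,fy=1.85,interpolation=cv2.INTER_CUBIC)
t=env.get_image('top')[125:210,165:250];t=cv2.resize(t,None,fx=2.8,fy=2.8,interpolation=cv2.INTER_CUBIC)
m=np.zeros((600,672,3),np.uint8);m[:360]=im;m[360:600,:a.shape[1]]=a[:240];m[360:360+238,300:300+t.shape[1]]=t
cv2.imwrite('pics/m5.png',m)
E
```

```text
0.015834424107255333 [ 0.55852745  0.17554667 -2.61201334] [-0.10283705  0.6533874   0.00730189] [0.64994234 0.16368042 0.19450465]
 d_mm [ -0.1  -1.5 -30.7] dr [ 0.07  0.1  -0.11] |dr| 0.2 TCP [0.65  0.162 0.164]
```

View pics/m5.png

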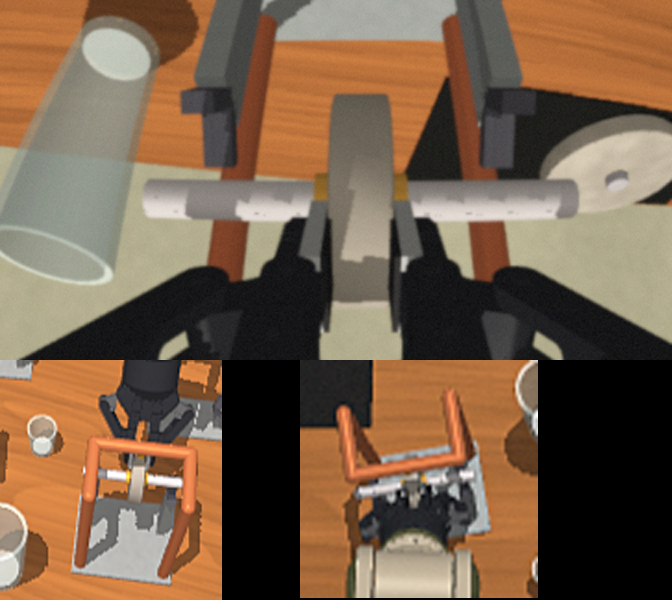

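```bash
python3 - <<'E'
from h import *
v=np.array([.0003,-.0005,.0171]);S=[.6598,.1641,.15];c=env.get_calibration('wrist');o=env.observe()
cc,s=np.cos(.1635),np.sin(.1635);R=np.array([[cc,-s,0],[s,cc,0],[0,0,1]])
for P in [(sx*17,sy*y,157) for sx in(-1,1) for sy in(-1,1) for y in(49,61)]+[(0,sy*y,140) for sy in(-1,1)for y in(49,61)]:
    print(P,((wproj((R@np.array(P)/1e3+[S[0],S[1],0])[None],c)[0]-[60,120])*1.6).round(0))
C=o['position']+o['tool_rot']@v;a=o['tool_rot'][:,0]
print(((wproj(np.array([C-.075*a,C,C+.075*a]),c)-[60,120])*1.6).round(0))
E
```

```text
(-17, -49, 157) [215. 110.]
(-17, -61, 157) [182. 111.]
(-17, 49, 157) [500. 110.]
(-17, 61, 157) [532. 111.]
(17, -49, 157) [234. 164.]
(17, -61, 157) [205. 164.]
(17, 49, 157) [481. 164.]
(17, 61, 157) [510. 164.]
(0, -49, 140) [232. 104.]
(0, -61, 140) [202. 104.]
(0, 49, 140) [484. 104.]
(0, 61, 140) [513. 104.]
[[151. 195.]
 [361. 198.]
 [572. 194.]]
```

Request:
{"op": "arm_command", "data": {"steps": [{"delta_pos":[0,-0.5,-4],"dr":[0,0,0]},{"delta_pos":[0,-0.5,-5],"dr":[0,0,0]},{"delta_pos":[0,-0.5,-5],"dr":[0,0,0]},{"delta_pos":[0,0,-5],"dr":[0,0,0]},{"delta_pos":[0,0,-4],"dr":[0,0,0]},{"delta_pos":[0,0,-2],"dr":[0,0,0]},{"delta_pos":[0,0,-1],"dr":[0,0,0]},{"delta_pos":[0,0,0],"dr":[0,0,0]},{"delta_pos":[0,0,0],"dr":[0,0,0]}]}}

```text
time_s: 10.85
position: [0.6503, 0.1622, 0.1688]
tool_rot: [[-0.165, 0.776, 0.609], [0.986, 0.13, 0.1], [-0.002, 0.617, -0.787]]
ft_force: [-0.5, -0.4, -1.8]
grip_width: 0.016
```

Request:
{"op": "arm_command", "data": {"steps": [{"delta_pos":[0,0,-1],"dr":[0,0,0]},{"delta_pos":[0,0,-1],"dr":[0,0,0]},{"delta_pos":[0,0,0],"dr":[0,0,0]}]}}

```text
time_s: 11.15
position: [0.6502, 0.1621, 0.1664]
tool_rot: [[-0.165, 0.776, 0.609], [0.986, 0.13, 0.1], [-0.001, 0.617, -0.787]]
ft_force: [0.8, 0.8, -2.9]
grip_width: 0.0157
```

Request:
{"op": "arm_command", "data": {"steps": [{"delta_pos":[0,0,-1],"dr":[0,0,0]},{"delta_pos":[0,0,0],"dr":[0,0,0]},{"delta_pos":[0,0,0],"dr":[0,0,0]}]}}

```text
time_s: 11.45
position: [0.6502, 0.1621, 0.1655]
tool_rot: [[-0.165, 0.776, 0.609], [0.986, 0.13, 0.1], [-0.002, 0.617, -0.787]]
ft_force: [-0.4, -0.8, -2.8]
grip_width: 0.016
```

Request:
{"op": "arm_command", "data": {"steps": [{"delta_pos":[0,0,-1],"dr":[0,0,0]},{"delta_pos":[0,0,0],"dr":[0,0,0]},{"delta_pos":[0,0,0],"dr":[0,0,0]}]}}

```text
time_s: 11.75
position: [0.6503, 0.1622, 0.1653]
tool_rot: [[-0.165, 0.775, 0.61], [0.986, 0.13, 0.1], [-0.002, 0.618, -0.786]]
ft_force: [-5.2, -1.0, 3.5]
grip_width: 0.0155
```

Request:
{"op": "arm_command", "data": {"steps": [{"delta_pos":[-0.8,0,0],"dr":[0,0,0]},{"delta_pos":[0,0,-0.5],"dr":[0,0,0]},{"delta_pos":[0,0,0],"dr":[0,0,0]},{"delta_pos":[0,0,0],"dr":[0,0,0]}]}}

```text
time_s: 12.15
position: [0.6494, 0.1622, 0.1644]
tool_rot: [[-0.165, 0.776, 0.609], [0.986, 0.131, 0.1], [-0.002, 0.617, -0.787]]
ft_force: [-4.8, -1.0, 4.8]
grip_width: 0.0158
```

Request:
{"op": "arm_command", "data": {"steps": [{"delta_pos":[-0.8,0,0],"dr":[0,0,0]},{"delta_pos":[0,0,-0.5],"dr":[0,0,0]},{"delta_pos":[0,0,0],"dr":[0,0,0]},{"delta_pos":[0,0,0],"dr":[0,0,0]}]}}

```text
time_s: 12.55
position: [0.649, 0.1621, 0.164]
tool_rot: [[-0.164, 0.775, 0.61], [0.986, 0.13, 0.1], [-0.002, 0.618, -0.786]]
ft_force: [-1.8, 0.4, 4.2]
grip_width: 0.0152
```

Request:
{"op": "arm_command", "data": {"steps": [{"delta_pos":[0,0,0],"dr":[0,0,0]},{"delta_pos":[0,0,0],"dr":[0,0,0]},{"delta_pos":[0,0,0],"dr":[0,0,0]},{"delta_pos":[0,0,0],"dr":[0,0,0]},{"delta_pos":[0,0,0],"dr":[0,0,0]}], "grip": 0.5, "squeeze": 20}}

```text
time_s: 13.05
position: [0.6486, 0.1622, 0.1633]
tool_rot: [[-0.165, 0.776, 0.608], [0.986, 0.13, 0.1], [-0.001, 0.617, -0.787]]
ft_force: [0.1, 0.0, 0.8]
grip_width: 0.0425
```

Request:
{"op": "arm_command", "data": {"steps": [{"delta_pos":[-1.8,-0.3,2.4],"dr":[0,0,0]},{"delta_pos":[-3,-0.5,3.9],"dr":[0,0,0]},{"delta_pos":[-6.1,-1,7.9],"dr":[0,0,0]},{"delta_pos":[-6.1,-1,7.9],"dr":[0,0,0]},{"delta_pos":[-9.1,-1.5,11.8],"dr":[0,0,0]},{"delta_pos":[-9.1,-1.5,11.8],"dr":[0,0,0]},{"delta_pos":[-9.1,-1.5,11.8],"dr":[0,0,0]},{"delta_pos":[-15,-2.5,10],"dr":[0,0,0]},{"delta_pos":[-15,-2.5,10],"dr":[0,0,0]},{"delta_pos":[-15,-2.5,5],"dr":[0,0,0]},{"delta_pos":[-15,-2.5,0],"dr":[0,0,0]},{"delta_pos":[0,0,0],"dr":[0,0,0]}]}}

```text
time_s: 14.25
position: [0.5427, 0.1448, 0.247]
tool_rot: [[-0.165, 0.776, 0.609], [0.986, 0.13, 0.1], [-0.002, 0.618, -0.787]]
ft_force: [-1.0, -0.0, 0.6]
grip_width: 0.0424
```

```bash
python3 - <<'E'
from h import *
import cv2
C=np.array([.4422,-.1545,.092])
o=env.observe();print(o['ft_force'],o['grip_width'],o['time_s'],o['q'].round(0))
go(C,tool(.1972,.5,25),.116)
cv2.imwrite('pics/w6raw.png',env.get_image('wrist'));np.save('c6.npy',env.get_calibration('wrist')['view'])
cal=env.get_calibration('wrist');S=np.array([.6598,.1641,.15]);a=tool(.1635,0,0)[:,0]
print(wproj(np.array([S-.075*a,S,S+.075*a]),cal).round(0))
E
```

```text
[-0.98656481 -0.02498343  0.62580054] 0.0424475040916719 14.25 [   0.    9.   99.   10.   34. -106.]
target [ 0.404  -0.2135  0.1843] d_mm [-138.7 -358.3  -62.8] dr [25.83 17.82  5.05] 31.8 z [ 0.329  0.509 -0.795] x [-0.172  0.861  0.479]
[[208. 222.]
 [285. 222.]
 [362. 222.]]
```

Request:
{"op": "arm_command", "data": {"steps": [{"delta_pos":[-5,-10,2],"dr":[4.57,0.75,-5.9]},{"delta_pos":[-5,-10,2],"dr":[4.57,0.75,-5.9]},{"delta_pos":[-5,-10,0],"dr":[4.57,0.75,-5.9]},{"delta_pos":[-5,-10,0],"dr":[4.57,0.75,-5.9]},{"delta_pos":[-5,-10,0],"dr":[4.57,0.75,-5.9]},{"delta_pos":[-5,-10,0],"dr":[4.57,0.75,-5.9]},{"delta_pos":[-5,-10,0],"dr":[4.57,0.75,-5.9]},{"delta_pos":[-5,-10,0],"dr":[4.57,0.75,-5.9]},{"delta_pos":[-5,-10,0],"dr":[4.57,0.75,-5.9]},{"delta_pos":[-5,-10,0],"dr":[4.57,0.75,-5.9]},{"delta_pos":[-5,-10,0],"dr":[4.57,0.75,-5.9]},{"delta_pos":[-5,-10,0],"dr":[4.57,0.75,-5.9]},{"delta_pos":[-5,-10,0],"dr":[4.57,0.75,-5.9]},{"delta_pos":[-5,-10,0],"dr":[4.57,0.75,-5.9]},{"delta_pos":[-5,-10,0],"dr":[4.57,0.75,-5.9]},{"delta_pos":[-5,-10,0],"dr":[4.57,0.75,-5.9]},{"delta_pos":[-5,-10,0],"dr":[4.57,0.75,-5.9]},{"delta_pos":[-5,-10,0],"dr":[4.57,0.75,-5.9]},{"delta_pos":[-5,-10,0],"dr":[4.57,0.75,-5.9]},{"delta_pos":[-5,-10,0],"dr":[4.57,0.75,-5.9]}], "grip": 0.55}}

```text
time_s: 16.3
position: [0.4446, -0.0559, 0.2504]
tool_rot: [[0.527, -0.592, 0.61], [-0.792, -0.602, 0.1], [0.308, -0.536, -0.786]]
ft_force: [-0.2, -0.4, -1.0]
grip_width: 0.0467
```

```bash
cat >> h.py <<'E'
F=np.diag([-1,-1,1.])  # half turn about tool z
E
python3 - <<'E'
from h import *
C=np.array([.4422,-.1545,.092])
o=env.observe();print(o['q'].round(0))
go(C,tool(.1972,.5,25)@F,.116)
E
```

```text
[-39.  -2. 112.  37.  50.  -8.]
target [ 0.404  -0.2135  0.1843] d_mm [ -40.6 -157.6  -66.1] dr [ 39.56  26.69 -20.12] 51.8 z [ 0.329  0.509 -0.795] x [ 0.172 -0.861 -0.479]
```

Request:
{"op": "arm_command", "data": {"steps": [{"delta_pos":[-2.5,-9.9,-4.1],"dr":[2.47,1.67,-1.26]},{"delta_pos":[-2.5,-9.9,-4.1],"dr":[2.47,1.67,-1.26]},{"delta_pos":[-2.5,-9.9,-4.1],"dr":[2.47,1.67,-1.26]},{"delta_pos":[-2.5,-9.9,-4.1],"dr":[2.47,1.67,-1.26]},{"delta_pos":[-2.5,-9.9,-4.1],"dr":[2.47,1.67,-1.26]},{"delta_pos":[-2.5,-9.9,-4.1],"dr":[2.47,1.67,-1.26]},{"delta_pos":[-2.5,-9.9,-4.1],"dr":[2.47,1.67,-1.26]},{"delta_pos":[-2.5,-9.9,-4.1],"dr":[2.47,1.67,-1.26]},{"delta_pos":[-2.5,-9.9,-4.1],"dr":[2.47,1.67,-1.26]},{"delta_pos":[-2.5,-9.9,-4.1],"dr":[2.47,1.67,-1.26]},{"delta_pos":[-2.5,-9.9,-4.1],"dr":[2.47,1.67,-1.26]},{"delta_pos":[-2.5,-9.9,-4.1],"dr":[2.47,1.67,-1.26]},{"delta_pos":[-2.5,-9.9,-4.1],"dr":[2.47,1.67,-1.26]},{"delta_pos":[-2.5,-9.9,-4.1],"dr":[2.47,1.67,-1.26]},{"delta_pos":[-2.5,-9.9,-4.1],"dr":[2.47,1.67,-1.26]},{"delta_pos":[-2.5,-9.9,-4.1],"dr":[2.47,1.67,-1.26]},{"delta_pos":[0,0,0],"dr":[0,0,0]}]}}

```text
time_s: 18.0
position: [0.4046, -0.2154, 0.1837]
tool_rot: [[0.174, -0.928, 0.329], [-0.861, 0.018, 0.509], [-0.478, -0.372, -0.796]]
ft_force: [-0.7, 0.5, 0.1]
grip_width: 0.0469
```

```bash
python3 - <<'E'
from h import *
import cv2
C=np.array([.4422,-.1545,.092])
o=env.observe();print(o['q'].round(0))
go(C,tool(.1972,.5,25)@F,.116)
wlook('w7',C,.5,.1972,.105,.042)
a=cv2.imread('pics/w7.png')[100:480];b=cv2.imread('pics/w6raw.png')[130:330,130:470]
m=np.zeros((600,784,3),np.uint8);m[:380]=a;m[380:580,:340]=b
cv2.imwrite('pics/m7.png',m)
E
```

```text
[-62.  20.  95.  32.  85.  14.]
target [ 0.404  -0.2135  0.1843] d_mm [-0.6  1.9  0.6] dr [ 0.08  0.04 -0.14] 0.2 z [ 0.329  0.509 -0.795] x [ 0.172 -0.861 -0.479]
ends -y,+y,centre (zoomed px) [[566.0, 283.0], [229.0, 282.0], [397.0, 282.0]]
```

```bash
python3 - <<'E'
from h import *
import cv2
def axle(im,box):
    h=cv2.cvtColor(im,cv2.COLOR_BGR2HSV);m=((h[...,1]<40)&(h[...,2]>150)).astype(np.uint8)
    x0,x1,y0,y1=box;q=m[y0:y1,x0:x1];n,l,s,c=cv2.connectedComponentsWithStats(q)
    for i in range(1,n):
        if s[i,4]>40: print(s[i,:4]+[x0,y0,0,0],s[i,4],(c[i]+[x0,y0]).round(1))
im=env.get_image('wrist');print('long; pred ends',(np.array([[566,283],[229,282]])/1.4).round(0));axle(im,(140,430,170,235))
print('short seated pred 208..362, row 222');axle(cv2.imread('pics/w6raw.png'),(190,380,195,250))
E
```

```text
long; pred ends [[404. 202.]
 [164. 201.]]
[140 170   9  27] 102 [144.6 185.5]
[386 173  22  18] 243 [396.6 180. ]
[293 177 112  32] 2220 [349.2 195.3]
[159 190 103  19] 1445 [212.1 200.4]
[326 210  35   8] 130 [339.2 212.7]
[327 225  50  10] 325 [354.5 230.8]
[390 225  21  10] 135 [399.5 231. ]
short seated pred 208..362, row 222
[207 221  25  10] 211 [218.5 225.6]
[248 222  20   9] 169 [257.9 226. ]
[302 223  62   9] 522 [331.8 226.8]
```

Request:
{"op": "arm_command", "data": {"steps": [{"delta_pos":[3.5,5.8,-8.6],"dr":[0,0,0]},{"delta_pos":[3.5,5.8,-8.6],"dr":[0,0,0]},{"delta_pos":[3.5,5.8,-8.6],"dr":[0,0,0]},{"delta_pos":[3.5,5.8,-8.6],"dr":[0,0,0]},{"delta_pos":[3.5,5.8,-8.6],"dr":[0,0,0]},{"delta_pos":[3.5,5.8,-8.6],"dr":[0,0,0]},{"delta_pos":[3.5,5.8,-8.6],"dr":[0,0,0]},{"delta_pos":[3.5,5.6,-8.6],"dr":[0,0,0]},{"delta_pos":[2,3,-4.5],"dr":[0,0,0]},{"delta_pos":[1.6,2.6,-4],"dr":[0,0,0]},{"delta_pos":[0,0,0],"dr":[0,0,0]},{"delta_pos":[0,0,0],"dr":[0,0,0]}]}}

```text
time_s: 19.3
position: [0.436, -0.162, 0.1072]
tool_rot: [[0.176, -0.928, 0.329], [-0.861, 0.017, 0.508], [-0.477, -0.373, -0.796]]
ft_force: [-0.7, -0.2, -0.2]
grip_width: 0.0469
```

Request:
{"op": "arm_command", "data": {"steps": [{"delta_pos":[0,0,0],"dr":[0,0,0]},{"delta_pos":[0,0,0],"dr":[0,0,0]},{"delta_pos":[0,0,0],"dr":[0,0,0]},{"delta_pos":[0,0,0],"dr":[0,0,0]},{"delta_pos":[0,0,0],"dr":[0,0,0]},{"delta_pos":[0,0,0],"dr":[0,0,0]},{"delta_pos":[0,0,0],"dr":[0,0,0]}], "grip": 0, "squeeze": 110}}

```text
time_s: 20.0
position: [0.4358, -0.1621, 0.1076]
tool_rot: [[0.176, -0.928, 0.329], [-0.861, 0.017, 0.508], [-0.477, -0.373, -0.796]]
ft_force: [-3.5, -2.1, 6.2]
grip_width: 0.0157
```

```bash
python3 - <<'E'
from h import *
o=env.observe();C=np.array([.4422,-.1545,.092]);v=o['tool_rot'].T@(C-o['position']);print('v',v.round(4),o['grip_width'],o['ft_force'])
print('n',-tool(.1972,.5,0)[:,2])
E
```

```text
v [0.0021 0.0001 0.0184] 0.015688894061898186 [-3.54502241 -2.09990198  6.20087934]
n [ 0.09393115 -0.4701338   0.87758256]
```

Request:
{"op": "arm_command", "data": {"steps": [{"delta_pos":[0.3,-1.4,2.6],"dr":[0,0,0]},{"delta_pos":[0.3,-1.4,2.6],"dr":[0,0,0]},{"delta_pos":[0.5,-2.8,5.3],"dr":[0,0,0]},{"delta_pos":[0.5,-2.8,5.3],"dr":[0,0,0]},{"delta_pos":[0.5,-2.8,5.3],"dr":[0,0,0]},{"delta_pos":[0.5,-2.8,5.3],"dr":[0,0,0]},{"delta_pos":[0.5,-2.8,5.3],"dr":[0,0,0]},{"delta_pos":[0.5,-2.8,5.3],"dr":[0,0,0]},{"delta_pos":[0,0,8],"dr":[0,0,0]},{"delta_pos":[0,0,8],"dr":[0,0,0]},{"delta_pos":[0,0,8],"dr":[0,0,0]},{"delta_pos":[0,0,0],"dr":[0,0,0]}]}}

```text
time_s: 21.2
position: [0.4397, -0.1815, 0.1692]
tool_rot: [[0.177, -0.927, 0.33], [-0.862, 0.016, 0.507], [-0.476, -0.374, -0.796]]
ft_force: [0.7, 0.8, -2.6]
grip_width: 0.0158
```

```bash
sed -i 's/def place(S,yaw,lean,v,off,tag=.*/def place(S,yaw,lean,v,off,tag="",F=np.eye(3)):/; s/R=tool(yaw,0,lean);c,s/R=tool(yaw,0,lean)@F;c,s/' h.py; python3 - <<'E'
from h import *
v=np.array([0,0,.0184])
o=env.observe();print(o['q'].round(0),o['grip_width'],o['ft_force'])
for off in([-.15,0,.05],[0,0,.03],[0,0,0]): place([.6433,-.1926,.15],.2484,38,v,off,off,F)
E
```

```text
[-56.  21.  96.  34.  81.  18.] 0.01577421800140326 [ 0.73195881  0.82088375 -2.59799963]
[-0.15, 0, 0.05] d_mm [ 47.2 -50.8  45.3] dr [-24.76 -18.6   -0.62] |dr| 31.0 TCP [ 0.487 -0.232  0.214]
[0, 0, 0.03] d_mm [192.6 -13.9  25.3] dr [-24.76 -18.6   -0.62] |dr| 31.0 TCP [ 0.632 -0.195  0.194]
[0, 0, 0] d_mm [192.6 -13.9  -4.7] dr [-24.76 -18.6   -0.62] |dr| 31.0 TCP [ 0.632 -0.195  0.164]
```

Request:
{"op": "arm_command", "data": {"steps": [{"delta_pos":[3.4,-3.6,3.2],"dr":[-1.77,-1.33,-0.04]},{"delta_pos":[3.4,-3.6,3.2],"dr":[-1.77,-1.33,-0.04]},{"delta_pos":[3.4,-3.6,3.2],"dr":[-1.77,-1.33,-0.04]},{"delta_pos":[3.4,-3.6,3.2],"dr":[-1.77,-1.33,-0.04]},{"delta_pos":[3.4,-3.6,3.2],"dr":[-1.77,-1.33,-0.04]},{"delta_pos":[3.4,-3.6,3.2],"dr":[-1.77,-1.33,-0.04]},{"delta_pos":[3.4,-3.6,3.2],"dr":[-1.77,-1.33,-0.04]},{"delta_pos":[3.4,-3.6,3.2],"dr":[-1.77,-1.33,-0.04]},{"delta_pos":[3.4,-3.6,3.2],"dr":[-1.77,-1.33,-0.04]},{"delta_pos":[3.4,-3.6,3.2],"dr":[-1.77,-1.33,-0.04]},{"delta_pos":[3.4,-3.6,3.2],"dr":[-1.77,-1.33,-0.04]},{"delta_pos":[3.4,-3.6,3.2],"dr":[-1.77,-1.33,-0.04]},{"delta_pos":[3.4,-3.6,3.2],"dr":[-1.77,-1.33,-0.04]},{"delta_pos":[3.4,-3.6,3.2],"dr":[-1.77,-1.33,-0.04]},{"delta_pos":[0,0,0],"dr":[0,0,0]},{"delta_pos":[0,0,0],"dr":[0,0,0]}]}}

```text
time_s: 22.8
position: [0.4871, -0.2316, 0.2129]
tool_rot: [[0.247, -0.764, 0.596], [-0.969, -0.194, 0.153], [-0.002, -0.615, -0.789]]
ft_force: [-0.5, 0.2, -2.6]
grip_width: 0.0156
```

```bash
python3 - <<'E'
from h import *
v=np.array([0,0,.0184])
o=env.observe();print(o['q'].round(0),o['grip_width'],o['ft_force'],o['wrist_torque'])
for off in([0,0,.03],): place([.6433,-.1926,.15],.2484,38,v,off,off,F)
E
```

```text
[-55.  14.  99.  42.  59.   1.] 0.015607782508198583 [-0.530052    0.24926154 -2.62745713] [-0.20075806  0.66929734 -0.02774535]
[0, 0, 0.03] d_mm [145.3  36.3 -18.4] dr [-0.08 -0.07 -0.06] |dr| 0.1 TCP [ 0.632 -0.195  0.194]
```

Request:
{"op": "arm_command", "data": {"steps": [{"delta_pos":[5,1.2,0],"dr":[0,0,0]},{"delta_pos":[10,2.5,0],"dr":[0,0,0]},{"delta_pos":[12,3,-1],"dr":[0,0,0]},{"delta_pos":[12,3,-1],"dr":[0,0,0]},{"delta_pos":[12,3,-1],"dr":[0,0,0]},{"delta_pos":[12,3,-1],"dr":[0,0,0]},{"delta_pos":[12,3,-1],"dr":[0,0,0]},{"delta_pos":[12,3,-1],"dr":[0,0,0]},{"delta_pos":[12,3,-1],"dr":[0,0,0]},{"delta_pos":[12,3,-1],"dr":[0,0,0]},{"delta_pos":[12,3,-1],"dr":[0,0,0]},{"delta_pos":[10,2.5,-1.5],"dr":[0,0,0]},{"delta_pos":[7,1.8,-2],"dr":[0,0,0]},{"delta_pos":[4,1,-3],"dr":[0,0,0]},{"delta_pos":[1.3,0.3,-3],"dr":[0,0,0]},{"delta_pos":[0,0,0],"dr":[0,0,0]},{"delta_pos":[0,0,0],"dr":[0,0,0]}]}}

```text
time_s: 24.5
position: [0.6322, -0.1956, 0.1944]
tool_rot: [[0.246, -0.764, 0.596], [-0.969, -0.193, 0.153], [-0.002, -0.615, -0.789]]
ft_force: [-0.5, -0.8, -3.2]
grip_width: 0.0158
```

```bash
python3 - <<'E'
from h import *
import cv2
v=np.array([0,0,.0184]);S=np.array([.6433,-.1926,.15]);yaw=.2484
o=env.observe();print(o['q'].round(0),o['grip_width'],o['ft_force'],o['wrist_torque'],o['time_s'])
place(S,yaw,38,v,[0,0,0],'',F)
c=env.get_calibration('wrist');im=env.get_image('wrist');cv2.imwrite('pics/w8raw.png',im)
cc,s=np.cos(yaw),np.sin(yaw);R=np.array([[cc,-s,0],[s,cc,0],[0,0,1]])
for P in [(sx*17,sy*y,157) for sx in(-1,1) for sy in(-1,1) for y in(79,91)]:
    print(P,wproj((R@np.array(P)/1e3+[S[0],S[1],0])[None],c)[0].round(0))
C=o['position']+o['tool_rot']@v;a=o['tool_rot'][:,0]
print(wproj(np.array([C-.105*a,C,C+.105*a]),c).round(0))
h=cv2.cvtColor(im,cv2.COLOR_BGR2HSV)
m=((h[...,1]<70)&(h[...,2]>25)&(h[...,2]<90)).astype(np.uint8) # dark notch plates
n,l,st,ce=cv2.connectedComponentsWithStats(m)
print([(st[i].tolist()) for i in range(1,n) if 60<st[i,4]<4000])
E
```

```text
[-39.  25.  85.  39.  52.  17.] 0.015799623780944544 [-0.45922475 -0.76870463 -3.1788848 ] [-1.73413389e-01  6.23323964e-01 -4.59633597e-07] 24.5
 d_mm [  0.1   0.2 -29.9] dr [-0.07 -0.07 -0.04] |dr| 0.1 TCP [ 0.632 -0.195  0.164]
(-17, -79, 157) [410. 281.]
(-17, -91, 157) [427. 280.]
(-17, 79, 157) [160. 281.]
(-17, 91, 157) [143. 280.]
(17, -79, 157) [405. 230.]
(17, -91, 157) [421. 229.]
(17, 79, 157) [165. 230.]
(17, 91, 157) [149. 230.]
[[111. 245.]
 [285. 249.]
 [459. 244.]]
[[0, 89, 26, 30, 258], [0, 187, 76, 41, 1372], [76, 195, 12, 36, 62], [150, 226, 19, 8, 127], [403, 227, 19, 8, 140]]
```

Request:
{"op": "arm_command", "data": {"steps": [{"delta_pos":[0,0,-4],"dr":[0,0,0]},{"delta_pos":[0,0,-5],"dr":[0,0,0]},{"delta_pos":[0,0,-5],"dr":[0,0,0]},{"delta_pos":[0,0,-5],"dr":[0,0,0]},{"delta_pos":[0,0,-3],"dr":[0,0,0]},{"delta_pos":[0,0,-2],"dr":[0,0,0]},{"delta_pos":[0,0,-1],"dr":[0,0,0]},{"delta_pos":[0,0,0],"dr":[0,0,0]},{"delta_pos":[0,0,0],"dr":[0,0,0]}]}}

```text
time_s: 25.45
position: [0.6325, -0.1955, 0.1696]
tool_rot: [[0.247, -0.764, 0.596], [-0.969, -0.194, 0.153], [-0.001, -0.615, -0.788]]
ft_force: [0.6, 0.2, -3.3]
grip_width: 0.0158
```

Request:
{"op": "arm_command", "data": {"steps": [{"delta_pos":[0,0,-1],"dr":[0,0,0]},{"delta_pos":[0,0,-1],"dr":[0,0,0]},{"delta_pos":[0,0,0],"dr":[0,0,0]}]}}

```text
time_s: 25.75
position: [0.6325, -0.1955, 0.1678]
tool_rot: [[0.247, -0.764, 0.596], [-0.969, -0.194, 0.153], [-0.001, -0.616, -0.788]]
ft_force: [-2.2, 1.2, -1.4]
grip_width: 0.0157
```

Request:
{"op": "arm_command", "data": {"steps": [{"delta_pos":[-1.4,-0.3,0],"dr":[0,0,0]},{"delta_pos":[0,0,-1],"dr":[0,0,0]},{"delta_pos":[0,0,0],"dr":[0,0,0]},{"delta_pos":[0,0,0],"dr":[0,0,0]}]}}

```text
time_s: 26.15
position: [0.631, -0.1957, 0.1664]
tool_rot: [[0.247, -0.764, 0.596], [-0.969, -0.194, 0.153], [-0.001, -0.615, -0.789]]
ft_force: [-2.6, 0.9, -1.5]
grip_width: 0.0155
```

```bash
python3 - <<'E'
from h import *
o=env.observe();print(o['ft_force'],o['wrist_torque'],o['position'],o['grip_width'])
E
```

```text
[-2.61918297  0.88404217 -1.51907227] [-0.20688863  0.75103941 -0.08595072] [ 0.63095076 -0.1957449   0.16637411] 0.015459093422289471
```

Request:
{"op": "arm_command", "data": {"steps": [{"delta_pos":[-1,-0.2,0],"dr":[0,0,0]},{"delta_pos":[0,0,-1],"dr":[0,0,0]},{"delta_pos":[0,0,0],"dr":[0,0,0]},{"delta_pos":[0,0,0],"dr":[0,0,0]}]}}

```text
time_s: 26.55
position: [0.6305, -0.196, 0.1662]
tool_rot: [[0.246, -0.763, 0.597], [-0.969, -0.194, 0.152], [-0.001, -0.616, -0.787]]
ft_force: [3.0, 1.6, 3.8]
grip_width: 0.0152
```

Request:
{"op": "arm_command", "data": {"steps": [{"delta_pos":[0,0,-1],"dr":[0,0,0]},{"delta_pos":[0,0,0],"dr":[0,0,0]},{"delta_pos":[0,0,0],"dr":[0,0,0]}]}}

```text
time_s: 26.85
position: [0.6307, -0.1959, 0.1659]
tool_rot: [[0.247, -0.763, 0.598], [-0.969, -0.194, 0.152], [-0.0, -0.617, -0.787]]
ft_force: [0.8, 2.9, 8.0]
grip_width: 0.0159
```

```bash
python3 - <<'E'
from h import *
o=env.observe();print(o['ft_force'],o['wrist_torque'],o['position'],o['grip_width'])
E
```

```text
[0.78478301 2.89756101 8.00931064] [ 0.51761731 -0.73904944  0.026112  ] [ 0.63072219 -0.19592154  0.16592111] 0.015874174987570808
```

Request:
{"op": "arm_command", "data": {"steps": [{"delta_pos":[0,0,0.5],"dr":[0,0,0]},{"delta_pos":[0,0,0],"dr":[0,0,0]},{"delta_pos":[0,0,0],"dr":[0,0,0]}]}}

```text
time_s: 27.15
position: [0.6307, -0.196, 0.1659]
tool_rot: [[0.247, -0.763, 0.598], [-0.969, -0.194, 0.152], [-0.0, -0.617, -0.787]]
ft_force: [4.0, 3.0, 5.6]
grip_width: 0.0159
```

Request:
{"op": "arm_command", "data": {"steps": [{"delta_pos":[0,0,0],"dr":[0,0,0]},{"delta_pos":[0,0,0],"dr":[0,0,0]},{"delta_pos":[0,0,0],"dr":[0,0,0]},{"delta_pos":[0,0,0],"dr":[0,0,0]},{"delta_pos":[0,0,0],"dr":[0,0,0]}], "grip": 0.5, "squeeze": 20}}

```text
time_s: 27.65
position: [0.6299, -0.196, 0.1647]
tool_rot: [[0.247, -0.765, 0.595], [-0.969, -0.194, 0.153], [-0.002, -0.615, -0.789]]
ft_force: [-0.1, -0.6, 0.3]
grip_width: 0.0428
```

Request:
{"op": "arm_command", "data": {"steps": [{"delta_pos":[-1.8,-0.5,2.4],"dr":[0,0,0]},{"delta_pos":[-3,-0.8,3.9],"dr":[0,0,0]},{"delta_pos":[-6,-1.5,7.9],"dr":[0,0,0]},{"delta_pos":[-6,-1.5,7.9],"dr":[0,0,0]},{"delta_pos":[-9,-2.3,11.8],"dr":[0,0,0]},{"delta_pos":[-9,-2.3,11.8],"dr":[0,0,0]},{"delta_pos":[-9,-2.3,11.8],"dr":[0,0,0]},{"delta_pos":[-15,-3.8,10],"dr":[0,0,0]},{"delta_pos":[-15,-3.8,10],"dr":[0,0,0]},{"delta_pos":[-20,-5,5],"dr":[0,0,0]},{"delta_pos":[-20,-5,0],"dr":[0,0,0]},{"delta_pos":[-20,-5,0],"dr":[0,0,0]},{"delta_pos":[-20,-5,0],"dr":[0,0,0]},{"delta_pos":[0,0,0],"dr":[0,0,0]}]}}

```text
time_s: 29.05
position: [0.4743, -0.2354, 0.2479]
tool_rot: [[0.244, -0.765, 0.596], [-0.97, -0.192, 0.151], [-0.001, -0.615, -0.788]]
ft_force: [1.0, 0.6, -0.2]
grip_width: 0.0424
```

```bash
python3 - <<'E'
from h import *
import cv2
o=env.observe();print(o['ft_force'],o['grip_width'],o['time_s'])
c=env.get_calibration('wrist');w=env.get_image('wrist')
def draw(im,pr,S,yaw,al,k,off):
    a=tool(yaw,0,0)[:,0];S=np.array(S)
    for u in pr(np.array([S-al*a,S,S+al*a])): cv2.circle(im,tuple(int(x) for x in (u-off)*k),3,(255,0,255),1)
W=([.6433,-.1926,.15],.2484,.105);N=([.6598,.1641,.15],.1635,.075)
A=cv2.resize(w[110:330,60:500],None,fx=1.8,fy=1.35,interpolation=cv2.INTER_CUBIC)
cs,ct=env.get_calibration('scene'),env.get_calibration('top')
s=env.get_image('scene')[205:325,150:320];s=cv2.resize(s,None,fx=2.35,fy=2.35,interpolation=cv2.INTER_CUBIC)
t=env.get_image('scene')[240:345,260:380];t=cv2.resize(t,None,fx=2.65,fy=2.65,interpolation=cv2.INTER_CUBIC)
draw(s,lambda P:proj(cs,P),*W,2.35,[150,205]);draw(t,lambda P:proj(cs,P),*N,2.65,[260,240])
draw(A,lambda P:wproj(P,c),*W,[1.8,1.35],[60,110])
m=np.zeros((600,800,3),np.uint8);m[:297,:792]=A[:297,:792];m[300:300+s.shape[0],:s.shape[1]]=s;m[300:300+t.shape[0],405:405+t.shape[1]]=t
cv2.imwrite('pics/final.png',m[:600,:800])
E
```

```text
[ 0.95340153  0.55518187 -0.19477097] 0.04241514136490718 29.05
```

View pics/final.png

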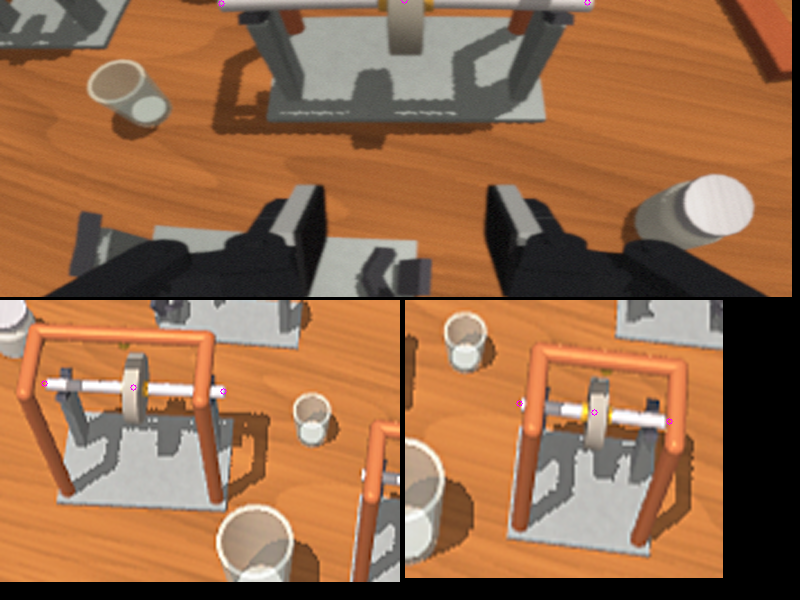

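Both spindles lie in their notches. In the wrist and scene views the axles match the predicted seated ends, and the wheels sit midway between the posts. The tumbler, vase and jar are still standing. I'm handing in.

```bash
python3 -c "
from rig import env
o=env.observe();print(o['time_s'],o['ft_force'].round(1));print(env.close_job())"
```

```text
29.2 [-0.2  0.6 -0.2]
the job is handed in; nothing more can be done
None
```

I moved both spindles from their drip stands to their rests, the short one to `narrow_rest` and the long one to `wide_rest`. I handed the job in at 29.2 s; it gave no verdict. I gripped each by the wheel faces, came in under the pipe from the front at 38° tilt, lowered until the notches took the load, then opened and backed out.

**Last checks:** In the final views both axles match the predicted seated ends to within a few millimetres, and both wheels are midway between the posts. The gripper is clear, with about 0 N on the wrist. The tumbler, vase and jar are standing and look unmoved. The brush was not in the final views, but nothing went near it.

**Disagreements along the way:**
- **First grasp missed:** my first grasp on the short spindle closed on air. The fingertips reached about 16–20 mm less than the stated geometry, so I went 20 mm deeper.
- **Grip reading:** the gripper read about 15.7 mm on the 18 mm wheels.
- **Long spindle height:** it touched down about 2 mm higher than predicted. I shifted it about 2.4 mm towards the front by force feedback until both notch flanks carried it.
- **Not measured:** seat height and levelness were judged only by contact forces and these pictures. I did not separately measure that the spindles were at rest.

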